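# Hold the spring clip open over the menu card

### The job

Squeeze the levers of the steel spring clip so that its jaws open, lift it off the short card, and bring it, still squeezed open, down over the middle of the top edge of the tall card: one jaw on each side, the lips a centimetre or more below the edge, and nothing of the clip touching the card, so that I can slip today's sheet in. Finish while holding it there, upright, still and wide open; do not let go of the clip, do not drop it, and do not shift the two card stands or the other things on the counter.

Things in the scene. Friction and masses are not known exactly. Their poses are not given: they have to be found in the camera images.
- clip: Steel spring clip like a clothes-peg, 34 mm wide, 80 mm high, 0.07 kg, starts pinching the short card, levers up, hinge 8 mm above the card. Origin: middle of the hinge. z up, y along the hinge, x across (gape and squeeze direction; same either way round). Closed, the flat levers spread up in a V, 18 mm apart at the hinge, 51 mm over the tips, 40 mm above the hinge. Let go, it springs shut.
- clip_front (a joint): Opening angle, rad, of the clip's front half; the other half mirrors it. 0 pinching the card, 0.36 at the open stop: the levers then stand upright and parallel, 19 mm over their outsides, tips 46 mm above the hinge, lips 29 mm apart. Squeeze them from above across x, TCP about 34 mm above the hinge: 5 N to start, 11 N at the stop; a 25 N grip holds it firmly open.
- clip_lips (a point): Point on the clip's mid-plane 34 mm below its hinge, midway between the two jaw lips when the clip is wide open; the lips end 2 mm lower. Axes as the clip's.
- short_card: The lower of two upright plain pale cards, 80 mm wide and 3 mm thick, in a dark wooden slot block 50 x 90 x 24 mm, 0.9 kg, loose on the counter. Its top edge is 85 mm above the counter. Origin: centre of the underside; y along the card's width, x across its thickness, z up. It carries the clip at the start.
- tall_card: The higher of the two cards, in a like block, 80 mm wide and 3 mm thick, 0.9 kg, loose; top edge 140 mm above the counter. Origin and axes as the short card's.
- tall_card_edge (a point): Middle of the tall card's top edge; x across the card's thickness, y along the edge, z up.
- call_bell: Brass counter bell, 85 mm across, 63 mm high, standing between the two cards; bystander.
- muffin: Pale muffin, 78 mm across, 75 mm high, behind the bell; bystander.
- price_wedge: Black price wedge, 32 x 80 x 52 mm, behind the left card; bystander.
- croissant: Croissant, 116 x 71 x 50 mm, behind the right card; bystander.
- tip_dish: Small round glazed dish, 115 mm across, 17 mm high, at the left; bystander.
- card_reader: Flat dark payment reader, 97 x 167 x 22 mm, at the right; bystander.

How it is judged:
By the outcome, as a careful person would: the job done as asked, in the order asked, and still so for the second after the job is handed in, while the arm keeps its last pose, push and grip.
It also fails if it takes over 38 s, if anything falls off the work surface, if the arm or the gripper's body presses on something with over 40 N, if the wrist force passes 120 N, or if a joint passes its speed limit or range.

### The arm

A 7-joint arm with a two-finger parallel gripper is mounted at the origin on a cart in front of the work surface, level with it; the furniture and walls round the work are solid. World frame = base frame: x ahead of the robot, y to its left, z up, the work surface at z = 0. Lengths are in mm, angles in rad, forces in N, time in s.
With the tool pointing down it reaches from about 350 to 900 mm from the base axis. Payload 8.1 kg.
Tool frame: the origin (TCP) lies between the finger pads, 19 mm behind the fingertips; this is the grasp point; z points along the fingers, y is the line along which they close (so a half turn about z gives the same grasp; the last joint's range is limited). The gripper opens to 92 mm and grips with 3 to 60 N. Pads are 19 mm wide; open, the fingers measure 130 mm over their backs; the gripper's body (75 mm by 190 mm) begins 47 mm behind the grasp point.
Start: joints at [-1.414, 0.434, 0.025, 1.573, -0.012, 1.134, -0.075], TCP at [160.581, 604.032, 245.542] pointing down, gripper open.
Joint ranges: [-2.62, 2.62], [-0.44, 2.09], [-1.27, 1.32], [0.08, 2.57], [-1.32, 4.46], [0.12, 2], [-2.74, 2.74]. Speed limits (rad/s): [2.22, 2.22, 3.01, 3.01, 3.14, 3.14, 3.14].

### API

Orientations are given as a rotation vector (axis times angle).
In Python, from plant import monitor, optics, job_done gives the robot as it stands.
- The arm moves only by the shell command python3 -m handwheel 'ROWS' [FORCE]. ROWS is a JSON object of lists of equal length, an entry for each row: "offset": the shift along the tool's x, y, z each as a share of 150 mm, from -1 to 1, a list of three; "twist": the turn about the tool's z as a share of 180 degrees, from -1 to 1; "jaw": the closure, from 0 (fully open) to 1 (shut). A call has 1 to 20 rows; each row shifts and turns the commanded pose from where the row before left it, along the tool's axes as they then stand; what a row does not reach is not made up. A row lasts 1/10 s, in which the tool goes at most 50 mm and 8.59 degrees, less where a joint would pass 70% of its speed; a pose out of reach is approached as far as the arm can. A call with a number of a shift or a turn outside -1 to 1 is refused whole. A call with a gripper value outside its range is refused whole. The fingers move at their own pace and stop on an object; FORCE is the grip in N (left out, the last holds). Time passes only in rows, so rows that do not move let the fingers close. It gives the time, the measured TCP pose, the force, the opening and the grip force at its end, in the units of the state.
- monitor.read_state(): the state, without advancing time (a new reading comes with each control period).
- optics.camera(name): name is "scene" or "top" or "wrist"; returns a dict with "color" (400x640x3 uint8, blue, green, red), "fx", "fy", "cx", "cy" (pixels), "dist" ([k1, k2, p1, p2, k3] as OpenCV has them; the pictures are not rectified), "T" (4x4, takes a point from camera to world coordinates). Camera axes: x right, y down, z forward; pixel columns grow to the right and rows downward; lengths in mm; the calibration is good to about 2 mm. A picture is of the moment at which its call begins. There is no depth.
- job_done(): hands the job in; it is judged then, once.
The state is a dict: "clock": time; "joint_positions": joint angles; "qd": joint speeds; "joint_torque": joint torques, N m; "position": TCP position; "eef_rot": TCP orientation; "force": force on the tool from outside, world axes, zero at the start; "moment": the same for the moment, N m; "opening": finger opening in mm; "grasp_force": force on a finger pad.
Only numpy, scipy, OpenCV 4.12 (cv2) and the standard library are available. Lean on these libraries where they do the work, as an engineer would, in place of code of your own. Each camera call takes 0.05 s, during which the arm holds its last target. There are 200 camera calls.

## Working session

There is one attempt and no reset: what is moved stays moved. The work goes in short steps, Python scripts to look and compute and a shell command to move; the robot and the scene stay as the last step left them, time stands still between calls to the robot, and variables do not carry over. Pictures are saved under pics/ and viewed, at most 10 in all, crops included, and the job is handed in when it is done.

```bash
mkdir -p pics; cat > h.py <<'E'
import json,cv2,numpy as np
from plant import monitor,optics
def snap(n,f):
    c=optics.camera(n); cv2.imwrite(f'pics/{f}.png',c['color'])
    np.savez(f'pics/{f}.npz',**{k:np.array(c[k]) for k in('color','fx','fy','cx','cy','dist','T')}); return c
def ray(f,px):
    c=np.load(f'pics/{f}.npz'); K=np.array([[c['fx'],0,c['cx']],[0,c['fy'],c['cy']],[0,0,1.]])
    u=cv2.undistortPoints(np.array([[px]],float),K,c['dist'])[0,0]; T=c['T']
    d=T[:3,:3]@[u[0],u[1],1]; return T[:3,3],d/np.linalg.norm(d)
def onz(f,px,z):
    o,d=ray(f,px); return o+d*(z-o[2])/d[2]
def proj(f,P):
    c=np.load(f'pics/{f}.npz'); K=np.array([[c['fx'],0,c['cx']],[0,c['fy'],c['cy']],[0,0,1.]])
    Ti=np.linalg.inv(c['T']); return cv2.projectPoints(np.array(P,float).reshape(-1,3),cv2.Rodrigues(Ti[:3,:3])[0],Ti[:3,3],K,c['dist'])[0][:,0]
def tri(*obs):
    A=0;b=0;R=[]
    for f,p in obs:
        o,d=ray(f,p);M=np.eye(3)-np.outer(d,d);A=A+M;b=b+M@o;R.append((M,o))
    x=np.linalg.solve(A,b);return x,[np.linalg.norm(M@(x-o)) for M,o in R]
E
python3 - <<'E'
from h import *
for n in('scene','top','wrist'):
    c=snap(n,n+'0');print(n,c['fx'],np.round(c['T'],3).tolist())
s=monitor.read_state();print(s)
E
```

```text
scene 382.6334984286298 [[0.555, -0.379, 0.74, -316.4], [-0.832, -0.244, 0.499, -652.318], [-0.009, -0.893, -0.451, 654.369], [0.0, 0.0, 0.0, 1.0]]
top 384.38535385955504 [[-0.002, -0.996, 0.085, 465.858], [-1.0, 0.002, -0.003, -21.736], [0.003, -0.085, -0.996, 1393.843], [0.0, 0.0, 0.0, 1.0]]
wrist 307.18675128741137 [[0.257, 0.936, 0.242, 95.625], [0.966, -0.249, -0.065, 621.994], [-0.001, 0.25, -0.968, 383.425], [0.0, 0.0, 0.0, 1.0]]
{'clock': 0.15, 'joint_positions': array([-1.41362105,  0.43505491,  0.02498905,  1.57388544, -0.01159496,
        1.13397302, -0.07511975]), 'qd': array([-0.00118076, -0.00104662,  0.00050591, -0.00060577,  0.00037822,
        0.00118138, -0.00035657]), 'joint_torque': array([ 1.12429403e-03, -6.68263292e+01,  9.85432640e-01, -3.14693463e+01,
       -6.05892367e-02,  3.93708330e-02,  1.24435069e-04]), 'position': array([160.50076362, 603.67087665, 244.93140879]), 'eef_rot': array([-4.07058609e-01, -3.11507491e+00,  1.84617803e-03]), 'force': array([0.44423154, 0.17086232, 0.43017474]), 'moment': array([ 0.05091436, -0.04528302, -0.03070183]), 'grasp_force': 0.0, 'opening': 92.48294999258206}
```

View pics/scene0.png

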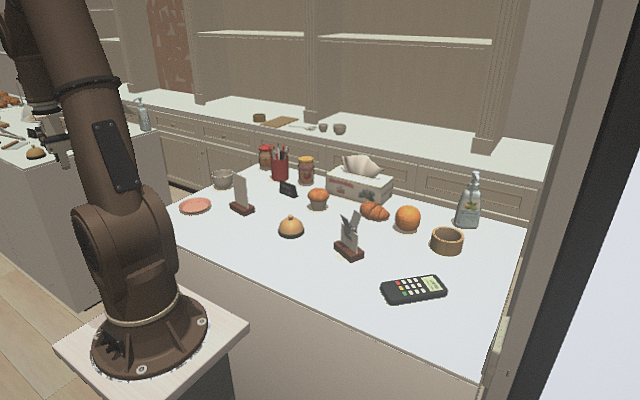

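View pics/top0.png

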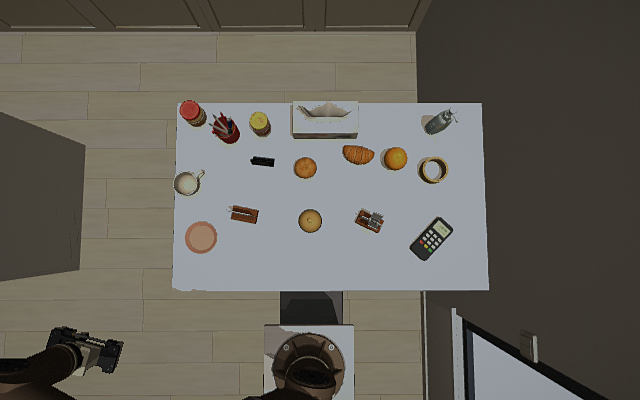

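The scene view shows the short card with the clip at about (349,235) and the tall card at (241,195). In the top view they are at (370,220) and (243,214). I'll enlarge both next.

```bash
python3 - <<'E'
from h import *
t=cv2.imread('pics/top0.png');s=cv2.imread('pics/scene0.png')
r=lambda im,x,y,w,h:cv2.resize(im[y:y+h,x:x+w],(400,300),interpolation=cv2.INTER_CUBIC)
a=np.hstack([r(t,220,196,48,36),r(t,346,202,48,36)]);b=np.hstack([r(s,206,164,80,60),r(s,310,205,80,60)])
cv2.imwrite('pics/crop0.png',np.vstack([a,b]))
for p in[(243,214),(370,220)]:print(onz('top0',p,24))
E
```

```text
[542.09497486 233.01714695  24.        ]
[ 519.75349054 -219.70086277   24.        ]
```

View pics/crop0.png

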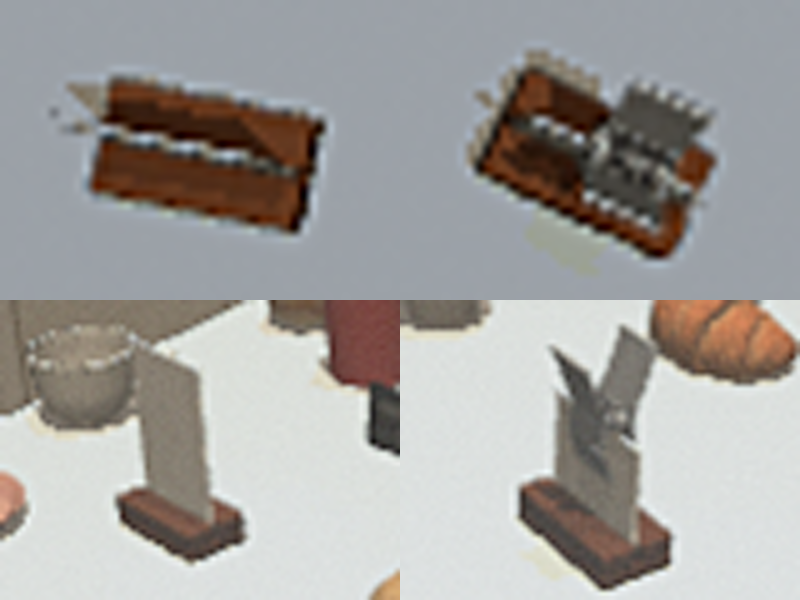

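```bash
python3 -m handwheel '{"offset":[[-0.281,-0.158,-0.012],[-0.281,-0.158,-0.012],[-0.281,-0.158,-0.012],[-0.281,-0.158,-0.012],[-0.281,-0.158,-0.012],[-0.281,-0.158,-0.012],[-0.281,-0.158,-0.012],[-0.281,-0.158,-0.012],[-0.281,-0.158,-0.012],[-0.281,-0.158,-0.012],[-0.281,-0.158,-0.012],[0,0,0],[0,0,0],[0,0,0],[0,0,0],[0,0,0],[0,0,0],[0,0,0],[0,0,0],[0,0,0]],"twist":[0,0,0,0,0,0,0,0,0,0,0,0.047,0.047,0.047,0.047,0.047,0.047,0.047,0.047,0.047],"jaw":[0,0,0,0,0,0,0,0,0,0,0,0,0,0,0,0,0,0,0,0]}'
python3 - <<'E'
from h import *
snap('wrist','w1');s=monitor.read_state();print(s['clock'],s['position'],s['eef_rot'],s['joint_positions'])
E
```

```text
clock: 2.15
position: [541.5, 233.0, 265.1]
eef_rot: [-2.248, -2.195, 0.001]
force: [0.5, 0.7, 0.3]
opening: 91.8
grasp_force: 0.0
2.2 [541.42817221 233.0709393  265.01240772] [-2.25747639e+00 -2.18435690e+00  7.89034402e-04] [-0.85758293  0.38104516  0.50467164  1.66531263 -0.19867766  1.1470883
 -0.33400007]
```

View pics/w1.png

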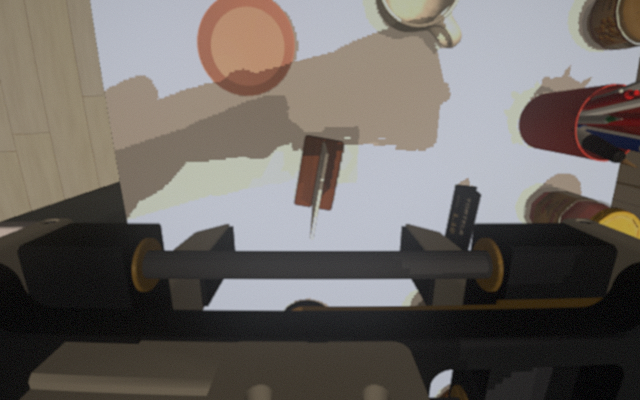

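The tall card is seen almost edge-on, with its block at about (320,172) and the near top corner at (313,237). I'll finish aligning and take a second view from 45 mm back.

```bash
python3 -m handwheel '{"offset":[[-0.15,0,0],[-0.15,0,0],[0,0.1,0],[0,0.1,0],[0,0,0]],"twist":[0.03,0.03,0,0,0],"jaw":[0,0,0,0,0]}'
python3 - <<'E'
from h import *
snap('wrist','w2');s=monitor.read_state();print(s['clock'],s['position'],s['eef_rot'])
a=cv2.imread('pics/w1.png')[120:245,270:375];b=cv2.imread('pics/w2.png')[60:225,240:378]
cv2.imwrite('pics/crop1.png',np.hstack([cv2.resize(a,(400,476),interpolation=cv2.INTER_CUBIC),cv2.resize(b,(400,476),interpolation=cv2.INTER_CUBIC)]))
for z,nm in((140,'top'),(24,'blk')):print(nm,[proj(f,[542,233,z]).tolist() for f in('w1','w2')])
E
```

```text
clock: 2.7
position: [569.3, 181.1, 265.2]
eef_rot: [2.437, 1.982, 0.0]
force: [-0.6, -0.6, 0.4]
opening: 91.6
grasp_force: 0.0
2.75 [568.31714877 181.49594463 264.98755242] [ 2.43710890e+00  1.98197131e+00 -9.95648646e-04]
top [[[317.92096176727875, 196.29374818022015]], [[273.57544702681645, 144.77070958770537]]]
blk [[[317.7496587332273, 173.15251839150392]], [[286.6297606437316, 136.4226825763353]]]
```

View pics/crop1.png

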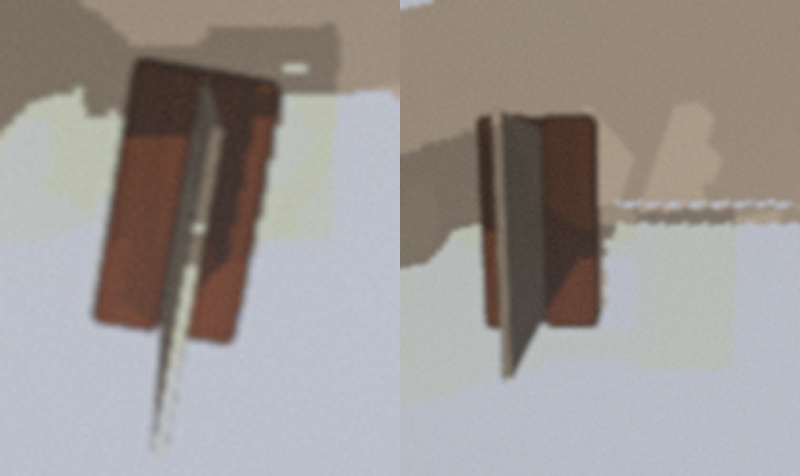

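The near end of the card's top edge is at w1 (311,238) and w2 (277,190). The far end is at w1 (327,153) and w2 (274,99.5).

```bash
python3 - <<'E'
from h import *
n,e=tri(('w1',(310.9,238.2)),('w2',(276.9,190.3)));f,e2=tri(('w1',(327.2,152.8)),('w2',(273.8,99.5)))
print(n,e,f,e2,np.linalg.norm(n-f))
for z in(138,140,142):
    n=onz('w2',(276.9,190.3),z);f=onz('w2',(273.8,99.5),z);d=f-n
    print(z,n,f,np.linalg.norm(d),(n+f)/2,np.degrees(np.arctan2(-d[0],d[1])))
    n=onz('w1',(310.9,238.2),z);f=onz('w1',(327.2,152.8),z);d=f-n
    print(z,n,f,np.linalg.norm(d),(n+f)/2,np.degrees(np.arctan2(-d[0],d[1])))
# block corners in w2 crop
def P(u,v):return(240+u/2.899,60+v/2.885)
c=[onz('w2',P(*q),24)for q in((78,116),(196,116),(88,326),(198,326))];print(np.round(c,1),np.mean(c,0))
# tool yaw
s=monitor.read_state();R=cv2.Rodrigues(s['eef_rot'])[0];print(R.round(3))
# scene-cam check
E
```

```text
[534.8945404  193.21490923 138.97083766] [np.float64(0.3963179956351894), np.float64(0.3963179956354032)] [550.53568346 269.97730879 132.45227051] [np.float64(0.6681141845203331), np.float64(0.6681141845202333)] 78.61045134497697
138 [535.0478883  193.26178915 138.        ] [550.67702047 269.12547207 138.        ] 77.45687935034051 [542.86245439 231.19363061 138.        ] -11.640979591374354
138 [534.55036987 192.55148197 138.        ] [550.8985016  271.01760187 138.        ] 80.1510660182141 [542.72443573 231.78454192 138.        ] -11.76900513884182
140 [535.40761881 193.6726947  140.        ] [550.91911371 268.96536733 140.        ] 76.87387739016066 [543.16336626 231.31903101 140.        ] -11.640979591374354
140 [534.61477549 193.3680882  140.        ] [550.83983479 271.24349745 140.        ] 79.54767070727003 [542.72730514 232.30579283 140.        ] -11.769005138841816
142 [535.76734931 194.08360026 142.        ] [551.16120696 268.80526258 142.        ] 76.29087542998079 [543.46427814 231.44443142 142.        ] -11.640979591374359
142 [534.6791811  194.18469444 142.        ] [550.78116798 271.46939303 142.        ] 78.94427539632599 [542.73017454 232.82704374 142.        ] -11.769005138841724
[[528.7 279.2  24. ]
 [575.9 269.2  24. ]
 [511.8 193.2  24. ]
 [558.3 183.5  24. ]] [543.67287261 231.2553942   24.        ]
[[ 0.204  0.979 -0.   ]
 [ 0.979 -0.204 -0.001]
 [-0.001 -0.    -1.   ]]
```

```bash
python3 -m handwheel '{"offset":[[-0.301,0.016,0],[-0.301,0.016,0],[-0.301,0.016,0],[-0.301,0.016,0],[-0.301,0.016,0],[-0.301,0.016,0],[-0.301,0.016,0],[-0.301,0.016,0],[-0.301,0.016,0],[-0.301,0.016,0],[0,0,0],[0,0,0],[0,0,0]],"twist":[0,0,0,0,0,0,0,0,0,0,0.037,0.037,0],"jaw":[0,0,0,0,0,0,0,0,0,0,0,0,0]}'
python3 -c "
from h import *
snap('wrist','w3')"
python3 -m handwheel '{"offset":[[0.13,0.13,0],[0.13,0.13,0],[0,0,0]],"twist":[0,0,0],"jaw":[0,0,0]}'
python3 - <<'E'
from h import *
snap('wrist','w4')
for f in('w3','w4'):print(proj(f,[519.75,-219.7,95]))
a=[cv2.resize(cv2.imread(f'pics/{f}.png')[0:260,200:440],(400,433),interpolation=cv2.INTER_CUBIC) for f in('w3','w4')]
cv2.imwrite('pics/crop2.png',np.hstack(a))
E
```

```text
clock: 4.05
position: [498.6, -264.4, 265.0]
eef_rot: [-2.652, -1.683, 0.0]
force: [0.5, 0.0, 0.8]
opening: 91.7
grasp_force: 0.0
clock: 4.4
position: [554.4, -242.4, 264.7]
eef_rot: [-2.642, -1.698, -0.002]
force: [-0.5, 0.2, -0.1]
opening: 92.0
grasp_force: 0.0
[[317.9803012  136.54230569]]
[[277.69584407 179.60917831]]
```

View pics/crop2.png

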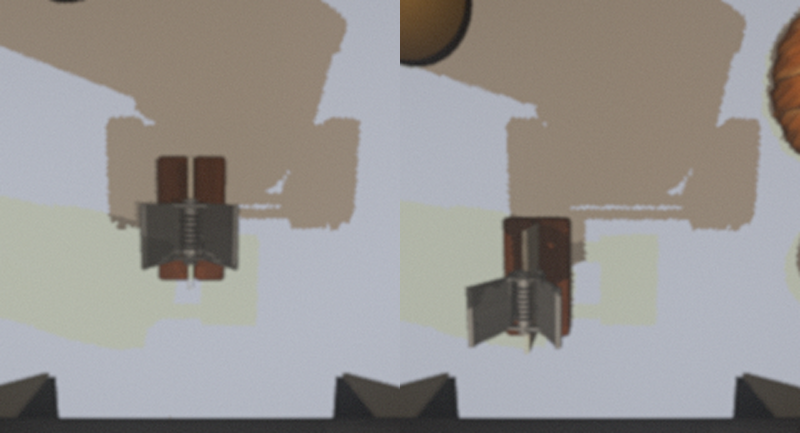

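Both views show the clip with its levers in a V. The tip corners in crop pixels are about (137,202), (142,270), (238,204), (237,270) in w3 and (66,287), (70,347), (153,277), (160,348) in w4.

```bash
python3 - <<'E'
from h import *
S=1.666
P=lambda p:(200+p[0]/S,p[1]/S)
pts=dict(LF=((137,202),(66,287)),LN=((142,270),(70,347)),RF=((238,204),(153,277)),RN=((237,270),(160,348)),hF=((190,203),(123,279)),hN=((190,258),(123,333)),cN=((190,288),(131,350)),cF=((191,158),(130,222)))
R={}
for k,(a,b) in pts.items():
    x,e=tri(('w3',P(a)),('w4',P(b)));R[k]=x;print(k,x.round(1),np.round(e[0],1))
print('tips mid',sum(R[k] for k in('LF','LN','RF','RN'))/4,'hinge',(R['hF']+R['hN'])/2,'card',(R['cF']+R['cN'])/2)
# assumed heights
for f,i in(('w3',0),('w4',1)):
    c=np.mean([onz(f,P(pts[k][i]),133) for k in('LF','LN','RF','RN')],0);h=np.mean([onz(f,P(pts[k][i]),96)for k in('hF','hN')],0)
    bn=onz(f,P(pts['cN'][i]),85);bf=onz(f,P(pts['cF'][i]),85);d=bf-bn
    print(f,c.round(1),h.round(1),((bn+bf)/2).round(1),np.linalg.norm(d[:2]),np.degrees(np.arctan2(d[0],d[1])))
bl=[onz('w3',P(q),24)for q in((157,156),(225,157),(158,279),(224,279))];print(np.round(bl,1),np.mean(bl,0),np.degrees(np.arctan2(*(bl[1]-bl[0])[[1,0]])),np.degrees(np.arctan2(*(bl[3]-bl[2])[[1,0]])))
s=monitor.read_state();print(s['clock'],s['position'],cv2.Rodrigues(s['eef_rot'])[0].round(3))
E
```

```text
LF [ 498.8 -193.8  132.6] 1.1
LN [ 484.6 -225.7  130.2] 0.0
RF [ 544.5 -212.9  128.7] 3.3
RN [ 530.6 -246.8  132.5] 0.2
hF [ 522.6 -205.8  100.9] 0.6
hN [ 509.7 -233.8  109.4] 0.9
cN [ 497.9 -256.4   61.8] 0.3
cF [ 534.4 -178.5   45.5] 0.9
tips mid [ 514.60916096 -219.78681126  130.9970258 ] hinge [ 516.17790703 -219.76958576  105.11636151] card [ 516.12914972 -217.45282137   53.63555136]
w3 [ 514.8 -220.3  133. ] [ 515.4 -219.8   96. ] [ 516.8 -217.2   85. ] 78.43037001589477 25.769148937833755
w4 [ 514.9 -218.9  133. ] [ 514.4 -221.9   96. ] [ 521.5 -214.7   85. ] 81.74925464529267 25.866357283452693
[[ 513.9 -166.4   24. ]
 [ 557.2 -187.5   24. ]
 [ 475.8 -245.7   24. ]
 [ 520.5 -266.7   24. ]] [ 516.84331704 -216.57837659   24.        ] -26.03220933443242 -25.192063211253725
4.45 [ 552.33468356 -243.95193772  264.72329207] [[ 0.418  0.909 -0.001]
 [ 0.909 -0.418  0.   ]
 [ 0.    -0.001 -1.   ]]
```

```bash
python3 -m handwheel '{"offset":[[0.021,-0.146,0],[0.021,-0.146,0],[0,0,0.2],[0,0,0.2],[0,0,0],[0,0,0]],"twist":[0.0055,0,0,0,0,0],"jaw":[0,0,0,0,0,0]}'
python3 - <<'E'
from h import *
s=monitor.read_state();R=cv2.Rodrigues(s['eef_rot'])[0];p=s['position'];print(s['clock'],p,R.round(3).tolist(),R.T@(np.array([515.3,-219.9,127])-p))
E
```

```text
clock: 5.05
position: [513.5, -221.7, 205.8]
eef_rot: [-2.665, -1.663, 0.001]
force: [-0.3, -0.6, 0.9]
opening: 91.9
grasp_force: 0.0
5.05 [ 513.54299726 -221.71173406  205.81970596] [[0.44, 0.898, -0.001], [0.898, -0.44, 0.0], [-0.0, -0.001, -1.0]] [ 2.4260012   0.84892608 78.8182043 ]
```

```bash
python3 -m handwheel '{"offset":[[0.016,0.005,0.13],[0,0,0.13],[0,0,0.13],[0,0,0.135],[0,0,0],[0,0,0],[0,0,0]],"twist":[0,0,0,0,0,0,0],"jaw":[0,0.1,0.3,0.45,0.45,0.45,0.45]}' 5
python3 - <<'E'
from h import *
snap('wrist','w5')
s=monitor.read_state();R=cv2.Rodrigues(s['eef_rot'])[0];p=s['position'];print(s['clock'],p,R.round(3).tolist(),R.T@(np.array([515.3,-219.9,127])-p))
a=cv2.imread('pics/w5.png')[100:340,160:480];cv2.imwrite('pics/crop5.png',cv2.resize(a,(800,600),interpolation=cv2.INTER_CUBIC))
E
```

```text
clock: 5.75
position: [516.8, -220.3, 128.3]
eef_rot: [2.664, 1.661, 0.003]
force: [-0.6, 0.1, -0.2]
opening: 51.5
grasp_force: 0.0
5.8 [ 516.76208385 -220.21952859  128.14128109] [[0.44, 0.898, 0.002], [0.898, -0.44, -0.001], [0.0, 0.002, -1.0]] [-0.35755463 -1.45607505  1.13767762]
```

View pics/crop5.png

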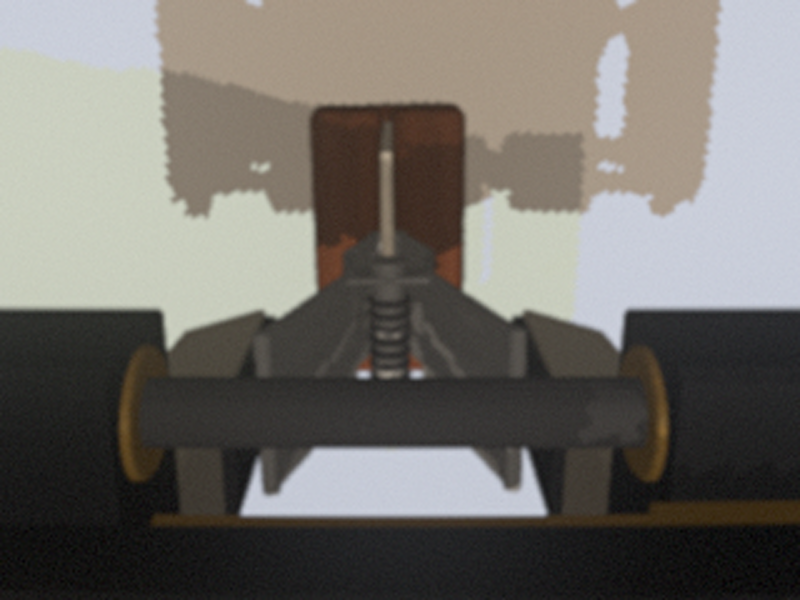

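The clip sits between the fingers, with its hinge and card at crop x≈388 and the finger middle at ≈395. I'll shift 1.2 mm to tool −y and squeeze.

```bash
python3 -m handwheel '{"offset":[[-0.001,-0.008,0.003],[0,0,0],[0,0,0],[0,0,0],[0,0,0],[0,0,0],[0,0,0],[0,0,0],[0,0,0],[0,0,0],[0,0,0],[0,0,0],[0,0,0]],"twist":[0,0,0,0,0,0,0,0,0,0,0,0,0],"jaw":[0.45,0.5,0.55,0.6,0.65,0.7,0.75,0.8,0.85,0.9,0.9,0.9,0.9]}' 27
python3 - <<'E'
from h import *
s=monitor.read_state();print(s['clock'],s['position'],s['force'],s['moment'],s['opening'],s['grasp_force'])
E
```

```text
clock: 7.1
position: [515.4, -219.6, 127.9]
eef_rot: [2.666, 1.661, 0.003]
force: [-4.6, 2.0, 21.8]
opening: 18.7
grasp_force: 27.0
7.1 [ 515.38539861 -219.61707983  127.91590565] [-4.60169704  1.99541359 21.8435074 ] [0.57834936 1.24715019 0.10106783] 18.73259497997788 27.040546238422394
```

```bash
python3 -m handwheel '{"offset":[[0,0,-0.015],[0,0,-0.015]],"twist":[0,0],"jaw":[0.9,0.9]}'
python3 -m handwheel '{"offset":[[0,0,-0.02],[0,0,-0.02]],"twist":[0,0],"jaw":[0.9,0.9]}'
```

```text
clock: 7.3
position: [514.7, -219.3, 130.7]
eef_rot: [-2.666, -1.662, -0.0]
force: [-0.8, -0.2, -0.4]
opening: 18.7
grasp_force: 27.0
clock: 7.5
position: [514.6, -219.3, 136.6]
eef_rot: [-2.666, -1.661, 0.001]
force: [0.5, -0.1, -0.5]
opening: 18.6
grasp_force: 27.0
```

```bash
python3 -m handwheel '{"offset":[[0,0,-0.1],[0,0,-0.2],[0,0,-0.2],[0,0,-0.2],[0,0,-0.15],[0.076,-0.032,0],[0.177,-0.073,0],[0.253,-0.105,0],[0.253,-0.105,0],[0.253,-0.105,0],[0.253,-0.105,0],[0.253,-0.105,0],[0.253,-0.105,0],[0.253,-0.105,0],[0.253,-0.105,0],[0.253,-0.105,0],[0.177,-0.073,0],[0.076,-0.032,0],[0,0,0],[0,0,0]],"twist":[0,0,0,0,0,0,0,0,0,0,0,0,0,0,0,0,0,0,-0.04,-0.04],"jaw":[0.9,0.9,0.9,0.9,0.9,0.9,0.9,0.9,0.9,0.9,0.9,0.9,0.9,0.9,0.9,0.9,0.9,0.9,0.9,0.9]}'
python3 -m handwheel '{"offset":[[0,0,0],[0,0,0]],"twist":[0,0],"jaw":[0.9,0.9]}'
python3 - <<'E'
from h import *
snap('wrist','w6');snap('scene','s6');snap('top','t6')
s=monitor.read_state();R=cv2.Rodrigues(s['eef_rot'])[0];p=s['position'];print(s['clock'],p,R.round(3).tolist(),R.T@(np.array([542.9,231.8,195])-p),s['force'],s['opening'])
for h in(34,40):print([proj(f,p+R@[0,0,h])for f in('w6','s6')], proj('s6',p+R@[0,0,h+36]))
print(proj('w6',[542.9,231.8,140]))
a=cv2.resize(cv2.imread('pics/w6.png')[100:340,160:480],(500,375),interpolation=cv2.INTER_CUBIC)
b=cv2.resize(cv2.imread('pics/s6.png')[110:225,200:290],(294,375),interpolation=cv2.INTER_CUBIC)
cv2.imwrite('pics/crop6.png',np.hstack([a,b]))
E
```

```text
clock: 9.5
position: [542.5, 231.6, 263.1]
eef_rot: [2.431, 1.989, -0.003]
force: [0.1, -1.5, -0.2]
opening: 18.8
grasp_force: 27.0
clock: 9.7
position: [542.9, 231.0, 263.8]
eef_rot: [-2.442, -1.977, 0.001]
force: [0.9, 0.5, -0.6]
opening: 18.8
grasp_force: 27.0
9.85 [543.04762024 231.39850216 264.00585258] [[0.206, 0.979, -0.0], [0.979, -0.206, -0.0], [-0.0, -0.0, -1.0]] [ 0.37685733 -0.21422146 69.00581693] [-0.83110772  0.02283974 -1.02203895] 18.458103729581378
[array([[317.64405276, 233.72810344]]), array([[235.49463678, 148.81500875]])] [[236.53407385 158.9758    ]]
[array([[317.63515028, 230.1570424 ]]), array([[235.66938931, 150.52592138]])] [[236.70521063 160.64508442]]
[[317.3182952  195.77473823]]
```

View pics/crop6.png

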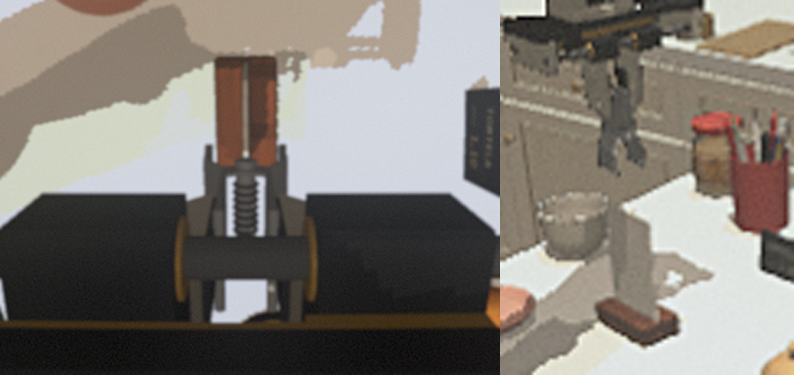

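Over the tall card the spring is centred at crop x≈245 and the card at 246. The far lip corners are at (210,148) and (282,148). I'll estimate how far the clip hangs below the TCP.

```bash
python3 - <<'E'
from h import *
s=monitor.read_state();R=cv2.Rodrigues(s['eef_rot'])[0];p=np.array([543.05,231.4,264.0])
print('obs lips (294.4,194.7),(340.5,194.7); spring rows 203.7..247')
for h in(34,37,40,43):
    print(h,proj('w6',[p+R@[17,-15,h+36],p+R@[17,15,h+36]]).round(1).tolist(),'spring',proj('w6',[p+R@[17,0,h],p+R@[-17,0,h]]).round(1).tolist(),
     'scene lips',proj('s6',[p+R@[a,b,h+36] for a in(17,-17) for b in(-15,15)]).round(1).tolist())
E
```

```text
obs lips (294.4,194.7),(340.5,194.7); spring rows 203.7..247
34 [[296.1, 192.0], [339.0, 191.9]] spring [[317.6, 206.5], [317.7, 259.7]] scene lips [[229.9, 158.9], [237.4, 156.6], [235.7, 161.4], [243.2, 159.1]]
37 [[296.4, 191.0], [338.8, 190.9]] spring [[317.6, 205.0], [317.7, 257.5]] scene lips [[230.0, 159.7], [237.4, 157.4], [235.8, 162.3], [243.2, 159.9]]
40 [[296.6, 190.0], [338.5, 189.9]] spring [[317.6, 203.7], [317.7, 255.4]] scene lips [[230.1, 160.5], [237.5, 158.2], [235.9, 163.1], [243.3, 160.8]]
43 [[296.9, 189.0], [338.2, 189.0]] spring [[317.6, 202.3], [317.7, 253.4]] scene lips [[230.2, 161.4], [237.6, 159.1], [235.9, 164.0], [243.4, 161.6]]
```

```bash
python3 -m handwheel '{"offset":[[0.005,-0.001,0.06],[0,0,0.08],[0,0,0.07],[0,0,0.05],[0,0,0.04],[0,0,0.04],[0,0,0.04],[0,0,0.04],[0,0,0.03],[0,0,0.01],[0,0,0],[0,0,0],[0,0,0],[0,0,0],[0,0,0]],"twist":[0,0,0,0,0,0,0,0,0,0,0,0,0,0,0],"jaw":[0.9,0.9,0.9,0.9,0.9,0.9,0.9,0.9,0.9,0.9,0.9,0.9,0.9,0.9,0.9]}'
python3 - <<'E'
from h import *
snap('wrist','w7');snap('scene','s7');snap('top','t7')
s=monitor.read_state();print(s['clock'],s['position'],s['force'],s['moment'],s['opening'],s['grasp_force'],np.abs(s['qd']).max())
a=cv2.resize(cv2.imread('pics/w7.png')[100:340,160:480],(500,375),interpolation=cv2.INTER_CUBIC)
b=cv2.resize(cv2.imread('pics/s7.png')[140:225,206:274],(300,375),interpolation=cv2.INTER_CUBIC)
c=cv2.resize(cv2.imread('pics/s7.png')[150:310,165:465],(400,213),interpolation=cv2.INTER_CUBIC)
d=cv2.resize(cv2.imread('pics/t7.png')[100:270,170:490],(400,213),interpolation=cv2.INTER_CUBIC)
cv2.imwrite('pics/crop7.png',np.vstack([np.hstack([a,b]),np.hstack([c,d])]))
E
```

```text
clock: 11.35
position: [543.2, 232.6, 195.3]
eef_rot: [-2.437, -1.983, -0.001]
force: [0.9, 0.3, -0.7]
opening: 18.6
grasp_force: 27.0
11.5 [543.13043831 232.58420211 195.18028199] [-0.27283341 -0.18564543 -1.04702494] [-0.1112117   0.10017692 -0.00780398] 18.689312386946067 26.991941034793854 0.0030380624548918844
```

View pics/crop7.png

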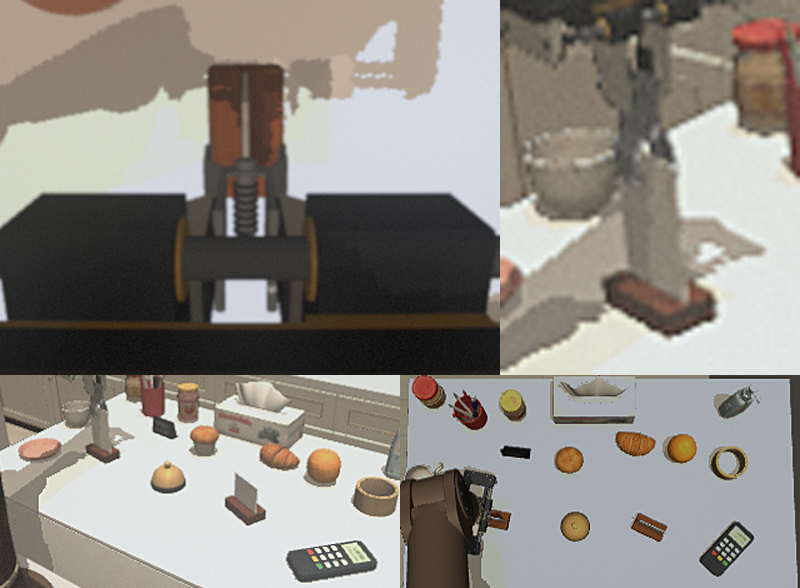

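The card runs centrally between the jaws (x≈245, jaws 205–287 in the wrist crop), and the near jaw's bottom is at scene crop (622,180). I'll check the depth numerically.

```bash
python3 - <<'E'
from h import *
s=monitor.read_state();R=cv2.Rodrigues(s['eef_rot'])[0];p=s['position']
q=lambda P:((proj('s7',P)-[206,140])*4.41+[500,0]).round(0).tolist()
print('card top',q([[534.8,193,140],[550.9,271,140]]))
for z in(130,126,122,118,114):print(z,'lips',[q([(p+R@[a,b,0])*[1,1,0]+[0,0,z]])[0] for b in(-15,15) for a in(17,-17)])
# short stand moved?
b=onz('t7',(170+648/1.25-0-400/1.25,100+(526-375)*.798),24);print(b)
a=cv2.imread('pics/s7.png')[160:190,220:256];cv2.imwrite('pics/crop8.png',cv2.resize(a,(720,600),interpolation=cv2.INTER_CUBIC))
E
```

```text
card top [[671.0, 163.0], [612.0, 135.0]]
130 lips [[613.0, 160.0], [638.0, 172.0], [645.0, 149.0], [670.0, 161.0]]
126 lips [[614.0, 164.0], [639.0, 177.0], [645.0, 154.0], [671.0, 166.0]]
122 lips [[614.0, 169.0], [639.0, 182.0], [646.0, 158.0], [671.0, 170.0]]
118 lips [[615.0, 174.0], [640.0, 186.0], [646.0, 163.0], [671.0, 175.0]]
114 lips [[615.0, 178.0], [640.0, 191.0], [647.0, 167.0], [672.0, 180.0]]
[ 517.99112927 -213.97147303   24.        ]
```

View pics/crop8.png

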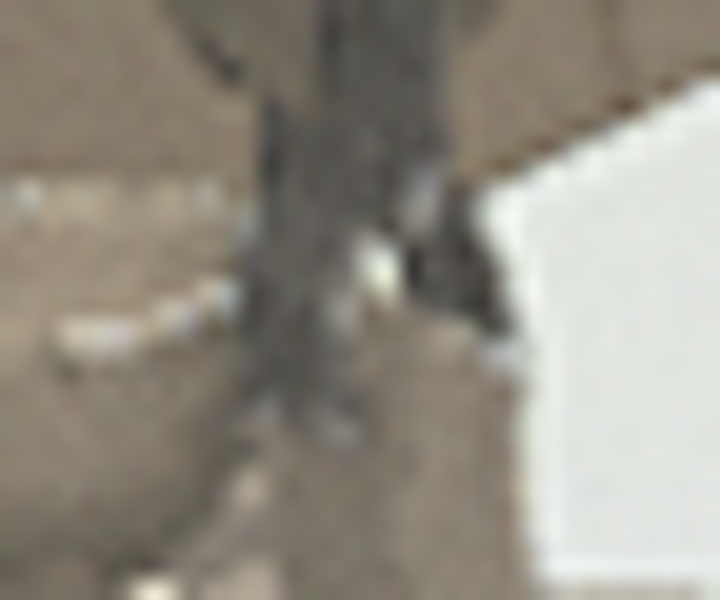

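The near jaw lies in front of the card, with its lips at about z 116–121 mm, some 20 mm below the edge. The far jaw is behind the card, and light shows between the hinge and the card. The contact force is about zero and the arm is still, so I'm handing it in.

```bash
python3 -c "
from plant import job_done
print(job_done())"
```

```text
the job is handed in; nothing more can be done
None
```

I handed the job in at about 11.5 s. The clip is held squeezed open and upright over the middle of the tall card, one jaw on each side and the lips about 20 mm below the edge. The tool reads about zero outside force, the last pictures show no contact with the card, and I saw nothing else on the counter moved.

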